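Press the plane and the mallet back into the tool tray's foam

ROBOT

A 6-joint arm with a two-finger parallel gripper is mounted at the origin on the work surface. World frame = base frame: x ahead of the robot, y to its left, z up, the work surface at z = 0. Lengths are in m, angles in rad, forces in N, time in s.
With the tool pointing down it reaches from about 0.35 to 0.85 m from the base axis. Payload 8.1 kg.
Tool frame: the origin (TCP) lies midway between the tips of the shut fingers; the grasp point (between the pads) lies 19 mm behind it; z points along the fingers, y is the line along which they close (so a half turn about z gives the same grasp; the last joint's range is limited). The gripper opens to 93 mm and grips with 3 to 60 N. Pads are 15 mm wide; open, the fingers measure 128 mm over their backs; the gripper's body (75 mm by 188 mm) begins 65 mm behind the grasp point.
Start: joints at [1.045, 0.13, 1.488, -0, 1.523, -0.085], TCP at [0.256, 0.543, 0.219] pointing down, gripper open.
Joint ranges: [-2.96, 2.96], [-0.89, 2.26], [0.02, 2.5], [-1.34, 4.48], [0, 2.73], [-2.66, 2.66]. Speed limits (rad/s): [2.39, 2.39, 2.79, 3.14, 3.14, 3.14].

INTERFACE

Orientations are given as a unit quaternion [x, y, z, w].
In Python, from plant import r gives the robot as it stands.
- The arm moves only by the shell command python3 -m inch 'ROWS'. ROWS is JSON, a list that holds one entry, the list of rows, each a list of 7 numbers: the shift along the tool's x, y, z in mm, then the turn, a rotation vector about the tool's x, y, z in rad, then the finger opening in mm, from 0 to 93. In form: [[[tx, ty, tz, ax, ay, az, gripper], ...]]. A call has 1 to 12 rows; each row shifts and turns the commanded pose from where the row before left it, along the tool's axes as they then stand; what a row does not reach is not made up. A row lasts 1/10 s, in which the tool goes at most 50 mm and 8.59 degrees, less where a joint would pass 70% of its speed; a pose out of reach is approached as far as the arm can. A call with a gripper value outside its range is refused whole. The fingers move at their own pace and stop on an object; the grip force is fixed at half the most. Time passes only in rows, so rows that do not move let the fingers close. It gives the time, the measured TCP pose, the force, the opening and the grip force at its end, in the units of the state.
- r.read_state(): the state, without advancing time (a new reading comes with each control period).
- r.get_image(name): name is "scene" or "top"; returns a dict with "color" (420x560x3 uint8, blue, green, red), "intrinsics" (3x3 intrinsics, pixels), "D" ([k1, k2, p1, p2, k3] as OpenCV has them; the pictures are not rectified), "position" and "orientation" of the camera in the world. Camera axes: x right, y up, looking along -z (the intrinsics and any distortion apply to the point x, -y, -z); pixel columns grow to the right and rows downward; lengths in m; the calibration is good to about 2 mm. A picture is of the moment at which its call begins. There is no depth.
- r.hand_in(): hands the job in; it is judged then, once.
Trained networks look in the newest picture that a camera, given by its name, has taken for a name from the list of things; names that differ only in an ending like _2 or _b are one class to them, and where a whole thing is asked for, a point or a joint stands for the part that bears it (a point fixed in the world has none). Each returns a list of dicts, best first, with "conf" (0 to 1); they miss things now and then, are a little off and sometimes report something else, mostly with a low value. They report only what shows in the picture. A call takes as long as a camera call.
- r.trace(camera, name): "mask" (420x560 bool, what is visible of it) and "extent" ([centre column, centre row, width, height] in pixels, round what is visible of it).
- r.mark_of(camera, name): "location" ([column, row] in pixels: a listed point, or the origin of a listed thing).
The state is a dict: "t": time; "joints": joint angles; "qvel": joint speeds; "effort": joint torques, N m; "position": TCP position; "tool_rot": TCP orientation; "force": force on the tool from outside, world axes, zero at the start; "wrist_torque": the same for the moment, N m; "opening": finger opening in m; "gripper_force": force on a finger pad.
Only numpy, scipy, OpenCV 4.12 (cv2) and the standard library are available. Lean on these libraries where they do the work, as an engineer would, in place of code of your own. Each camera call takes 0.05 s, during which the arm holds its last target. There are 200 camera calls.

TASK

Put the small wooden plane and the wooden mallet back in the tool tray: each belongs in the foam cutout of its own outline, lying flat on its underside, and must be pressed down until it sits fully home on the cutout's floor at both ends. Let go of both tools and leave the other things on the bench where they are.

Things in the scene. Friction and masses are not known exactly. Their poses are not given: they have to be found in the camera images.
- plane: Loose small wooden hand plane, 0.4 kg, on its sole. Origin: centre of the sole; x to the narrow toe, z up. Block 150 mm long, 50 high: 50 wide (y) from x = -75 to 35, only 32 wide from 35 to 75 (toe). Iron and wedge slope up from its top at x = -75 to -25, to 75 mm; round knob on the toe at x = 55, to 79 mm. Top flat from x = -20 to 40. Sides parallel: grip across y near x = 0.
- mallet: Loose wooden mallet, 0.3 kg, lying flat. Origin: underside of the head, below its centre; x along the handle away from the head, z up. Head 60 x 104 x 48 mm (x, y, z), x = -30 to 30. Handle x = 30 to 160, 30 mm wide, its underside 11 and its top 37 mm above the head's underside. Balance point x = 17; grip the handle across y near x = 52.
- plane_foam: Fixed foam insert with a cutout of the plane's outline; origin at the centre of its underside, z up. Cutout x = -78 to 38 is 55 mm wide, x = 38 to 78 is 37 mm wide (toe). Finger trough, as deep as the cutout, across the whole insert at x = -22 to 22. Rib pairs at x = -50 and 58. Plane home: its origin 8 mm above this origin, same yaw.
- mallet_foam: Fixed foam insert with a cutout of the mallet's outline; origin at the centre of its underside, z up. Head cutout x = -98 to -32, 109 mm wide; handle groove x = 10 to 98, 35 mm wide, floor raised to 17 mm (not touched). Finger trough, cutout-deep, across the whole insert at x = -32 to 10. Rib pairs at x = -65 and 70. Mallet home: its origin at x = -65, y = 0, z = 8 mm, same yaw.
- case: Fixed open plywood tray 246 x 284 mm, rim 38 mm high, origin under its centre. Holds the two foam inserts side by side along y, either one left or right, with its yaw. Each insert: 222 x 130 mm (x, y), 36 mm high, underside 6 mm and top 42 mm above the bench, dark grey foam with light grey cutout floors 8 mm above its underside (cutouts 28 mm deep).
- plane_foam_back (a point): Where plane_back lies when the plane is home (x = -75, z = 8 mm in plane_foam). Both cutouts' side walls carry springy foam ribs sloping in below the mouth: a tool enters some 7 mm freely, stands on the ribs about 21 mm proud, and must be pushed down with about 10 to 20 N; it then stays by friction.
- plane_foam_front (a point): Where plane_front lies when the plane is home (x = 75, z = 8 mm in plane_foam).
- mallet_foam_back (a point): Where mallet_back lies when the mallet is home (x = -65, z = 8 mm in mallet_foam). The head meets its ribs first, the handle meets its own about 10 mm before home.
- mallet_foam_front (a point): Where mallet_front lies when the mallet is home (x = 95, z = 8 mm in mallet_foam).
- plane_back (a point): Point on the plane: middle of the sole's rear edge (x = -75, z = 0).
- plane_front (a point): Point on the plane: middle of the toe's lower edge (x = 75, z = 0).
- mallet_back (a point): Point on the mallet: its origin, under the head's centre.
- mallet_front (a point): Point on the mallet: below the end of the handle, level with the head's underside (x = 160 mm, z = 0).
- pincers: bystander: pincers with orange handles, 190 mm long; leave it where it is
- screwdriver: bystander: black-handled screwdriver; leave it where it is
- glue_jar: bystander: white glue jar with a red lid, 70 mm across, 75 mm high; leave it where it is
- offcut_long: bystander: wood offcut 110 x 35 x 22 mm; leave it where it is
- offcut_short: bystander: wood offcut 60 x 45 x 25 mm; leave it where it is
- offcut_strip: bystander: wood strip 140 x 30 x 14 mm; leave it where it is
- hammer: bystander: wooden-handled hammer lying down; leave it where it is

How it is judged:
At the end, for the whole second after the job is handed in: Both tools lie home in their own cutouts, the right way round: each end (back and front points) within 6 mm horizontally of its place and no more than 3.5 mm above the cutout's floor, tilted less than 0.05 rad, at rest (angle between each of plane, mallet's own z axis and vertical below 0.05 rad and horizontal distance between plane_back and plane_foam_back below 0.006 m and z of each of plane_back, plane_front in the frame of plane_foam below 0.0115 m and horizontal distance between plane_front and plane_foam_front below 0.006 m and linear speed of each of plane, mallet below 0.02 m/s and horizontal distance between mallet_back and mallet_foam_back below 0.006 m and z of each of mallet_back, mallet_front in the frame of mallet_foam below 0.0115 m and horizontal distance between mallet_front and mallet_foam_front below 0.006 m); the robot touches nothing.
It fails at once if a bystander is moved more than 40 mm (distance of any of pincers, screwdriver, glue_jar, offcut_long, offcut_short, offcut_strip, hammer from where it was at the start of the episode above 0.04 m).
It also fails if it takes over 61 s, if anything falls off the work surface, if the arm or the gripper's body presses on something with over 40 N, if the wrist force passes 120 N, or if a joint passes its speed limit or range.

## Working session

There is one attempt and no reset: what is moved stays moved. The work goes in short steps, Python scripts to look and compute and a shell command to move; the robot and the scene stay as the last step left them, time stands still between calls to the robot, and variables do not carry over. Pictures are saved under pics/ and viewed, at most 10 in all, crops included, and the job is handed in when it is done.

```bash
ls; mkdir -p pics; cat > h.py <<'E'
import numpy as np,cv2
from scipy.spatial.transform import Rotation as R
from plant import r
def img(n): return r.get_image(n)
def ray(c,px):
    u=cv2.undistortPoints(np.array([[px]],float),np.array(c["intrinsics"],float),np.array(c["D"],float))[0,0]
    return np.array(c["position"]),R.from_quat(c["orientation"]).apply([u[0],-u[1],-1])
def at(c,px,z):
    p,d=ray(c,px); return p+d*(z-p[2])/d[2]
def proj(c,P):
    q=R.from_quat(c["orientation"]).inv().apply(np.atleast_2d(P)-np.array(c["position"]))
    return cv2.projectPoints(q*[1,-1,-1],np.zeros(3),np.zeros(3),np.array(c["intrinsics"],float),np.array(c["D"],float))[0][:,0]
E
python3 - <<'E'
from h import *
np.set_printoptions(precision=4,suppress=True)
for n in("top","scene"):
    c=img(n); cv2.imwrite(f"pics/{n}0.png",c["color"]); print(n,c["position"],c["orientation"],c["intrinsics"],c["D"])
    for k in["plane_back","plane_front","mallet_back","mallet_front","plane_foam_back","plane_foam_front","mallet_foam_back","mallet_foam_front","plane","mallet","plane_foam","mallet_foam","case"]:
        m=r.mark_of(n,k)
        z={"plane_foam_":.014,"mallet_foam":.014}.get(k[:11],0)
        if k in("plane_foam","mallet_foam"): z=.006
        for d in m[:2]: print(k,round(d["conf"],2),np.round(d["location"],1),at(c,d["location"],z)[:2])
s=r.read_state();print(s)
E
```

```text
pics
top [ 0.3679 -0.042   1.3746] [ 0.048  -0.0508 -0.697   0.7137] [[465.5171   0.     275.8062]
 [  0.     465.5171 211.2013]
 [  0.       0.       1.    ]] [-0.0855  0.      0.      0.      0.    ]
plane_back 0.59 [368.6 265.5] [ 0.4065 -0.3226]
plane_back 0.27 [167.1 213.7] [0.5463 0.2796]
plane_front 0.91 [374.7 216.4] [ 0.5531 -0.3414]
mallet_back 0.91 [314.2 228.3] [ 0.5131 -0.1603]
mallet_back 0.29 [212.4 243. ] [0.4622 0.1401]
mallet_front 0.8 [331.4 182.2] [ 0.654  -0.2106]
mallet_front 0.18 [175.2 180.2] [0.6488 0.2608]
plane_foam_back 0.68 [208.  245.2] [0.4545 0.1509]
plane_foam_front 0.58 [212.1 191.1] [0.6154 0.1456]
plane_foam_front 0.54 [340.  281.3] [ 0.3587 -0.2362]
mallet_foam_back 0.75 [165.7 235.8] [0.4788 0.2769]
mallet_foam_back 0.25 [434.4 210.9] [ 0.572  -0.5188]
mallet_foam_front 0.74 [172.9 181.3] [0.6425 0.2645]
plane 0.97 [372.8 244.4] [ 0.4691 -0.3353]
mallet 0.71 [213.5 190.4] [0.6202 0.1434]
mallet 0.64 [314.3 228.3] [ 0.5131 -0.1606]
plane_foam 0.57 [213.5 221. ] [0.527  0.1387]
mallet_foam 0.87 [170.2 219.7] [0.5277 0.2679]
scene [ 1.4216 -0.3426  
[... 918 characters left out ...]
 [275.3 181.4] [ 0.3722 -0.0066]
plane_foam 0.77 [328.3 201.5] [0.5322 0.1483]
plane_foam 0.74 [317.1 187. ] [0.4522 0.1348]
mallet_foam 0.77 [363.2 199.3] [0.5608 0.2766]
mallet_foam 0.6 [396.  166.8] [0.4437 0.4745]
{'t': 1.4, 'joints': array([ 1.0446,  0.1304,  1.4882, -0.    ,  1.523 , -0.0854]), 'qvel': array([ 0.0016,  0.0006,  0.0005, -0.0003, -0.0011,  0.0002]), 'effort': array([  0.0007, -55.9746, -49.2051,   0.0768,   0.0228,   0.    ]), 'position': array([0.256 , 0.5427, 0.2187]), 'tool_rot': array([0.2186, 0.9758, 0.    , 0.    ]), 'force': array([ 0.7244, -0.175 , -0.5893]), 'wrist_torque': array([-0.0164, -0.0253,  0.0404]), 'gripper_force': 0.0, 'opening': 0.09275074258457816}
```

View images.

```bash
python3 - <<'E'
import cv2
a=cv2.imread("pics/top0.png");b=cv2.imread("pics/scene0.png")
cv2.imwrite("pics/top0c.png",cv2.resize(a[130:350,130:450],None,fx=2.5,fy=2.5,interpolation=cv2.INTER_CUBIC))
cv2.imwrite("pics/scene0c.png",cv2.resize(b[130:350,130:450],None,fx=2.5,fy=2.5,interpolation=cv2.INTER_CUBIC))
E
```

```text
(no output)
```

View pics/top0c.png

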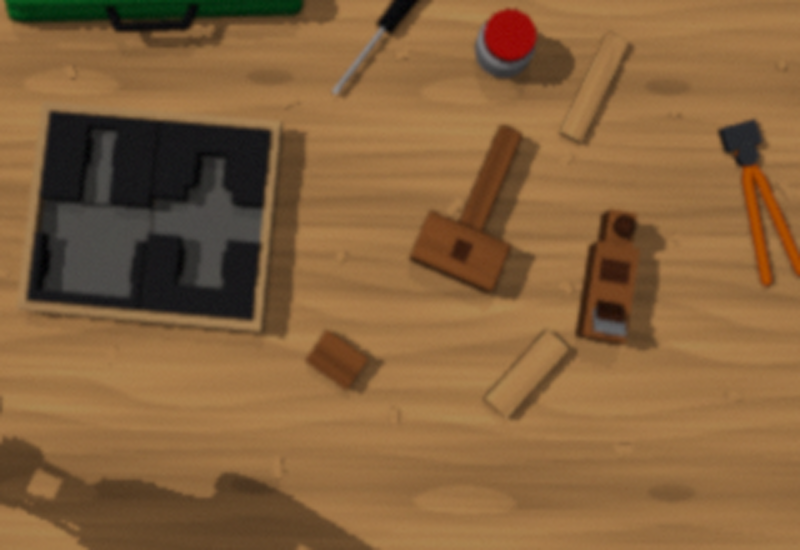

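View pics/scene0c.png

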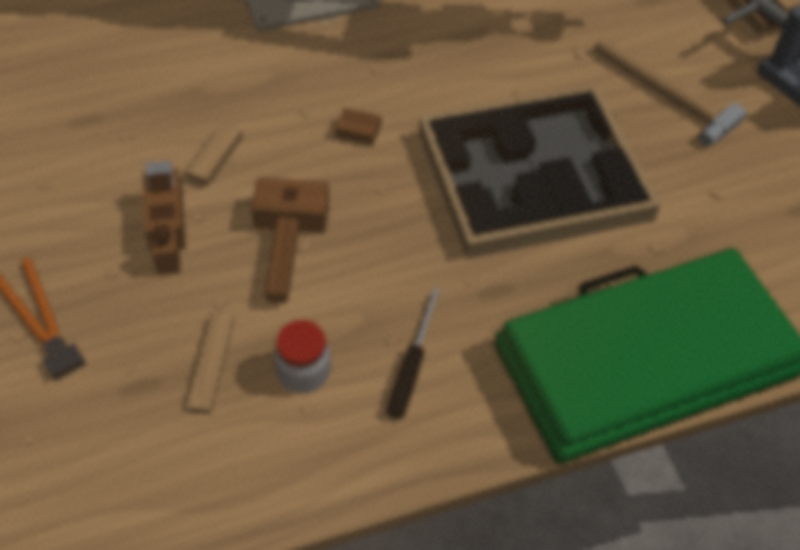

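```bash
cat >> h.py <<'E'
from scipy.optimize import minimize
def box(x0,x1,y0,y1,z0,z1): return np.array([[x,y,z] for x in(x0,x1) for y in(y0,y1) for z in(z0,z1)])/1000.
def cyl(x,y,rad,z0,z1): return np.array([[x+rad*np.cos(a),y+rad*np.sin(a),z] for a in np.arange(0,6.2,.4) for z in(z0,z1)])/1000.
M={"plane":[box(-75,35,-25,25,0,50),box(35,75,-16,16,0,50),cyl(55,0,12,50,79),np.array([[-75,-16,75],[-75,16,75],[-68,-16,75],[-68,16,75],[-25,-16,50],[-25,16,50],[-55,-16,50],[-55,16,50]])/1000.],
 "mallet":[box(-30,30,-52,52,0,48),box(30,160,-15,15,11,37)],
 "case":[box(-123,123,-142,142,0,38)]}
S=4
def sil(c,name,p):  # p x,y,yaw,z
    m=np.zeros((420*S,560*S),np.uint8)
    for b in M[name]:
        q=proj(c,R.from_euler("z",p[2]).apply(b)+[p[0],p[1],p[3]])
        h=cv2.convexHull(((q+.5)*S-.5).astype(np.float32)); cv2.fillConvexPoly(m,np.round(h*16).astype(np.int32),1,shift=4)
    return m
def fit(views,name,p0,z=0.):  # views: list (cam, mask)
    B=[(c,cv2.resize(k.astype(np.float32),None,fx=S,fy=S,interpolation=cv2.INTER_LINEAR)>.5) for c,k in views]
    def f(p):
        t=0
        for c,k in B:
            m=sil(c,name,[*p,z])>0; t+=1-(m&k).sum()/(m|k).sum()
        return t/len(B)
    o=minimize(f,p0,method="Nelder-Mead",options=dict(initial_simplex=np.array(p0)+np.array([[0,0,0],[.012,0,0],[0,.012,0],[0,0,.1]]),xatol=1e-4,fatol=1e-5,maxiter=90))
    return o.x,o.fun
def mask(cam,name,near=None):
    L=r.trace(cam,name)
    if near is not None: L=[d for d in L if np.hypot(*(np.array(d["extent"][:2])-near))<40] or L
    return np.array(L[0]["mask"]),L[0]["conf"]
E
python3 - <<'E'
from h import *
np.set_printoptions(precision=4,suppress=True)
C={n:img(n) for n in("top","scene")}
for k,p0 in(("plane",[.478,-.331,-.15]),("mallet",[.508,-.163,-.3]),("case",[.53,.205,-.05])):
    V=[]
    for n in C:
        m,cf=mask(n,k,proj(C[n],[p0[0],p0[1],.02])[0])
        if k=="case":
            cs,_=cv2.findContours(m.astype(np.uint8),0,1); m=cv2.fillPoly(np.zeros((420,560),np.uint8),[cv2.convexHull(np.vstack(cs))],1)>0
        V.append((C[n],m)); print(k,n,round(cf,2),m.sum(),*fit(V[-1:],k,p0))
    print("both",*fit(V,k,p0))
E
```

```text
plane top 0.69 919 [ 0.4811 -0.3315 -0.1499] 0.09660703269586679
plane scene 0.57 640 [ 0.4805 -0.3323 -0.1517] 0.0828095107952993
both [ 0.4806 -0.3321 -0.1482] 0.09198717453253863
mallet top 0.61 1232 [ 0.5029 -0.1553 -0.3775] 0.06360153256704981
mallet scene 0.58 884 [ 0.5034 -0.1567 -0.3792] 0.0850181441161223
both [ 0.5026 -0.1553 -0.3837] 0.0770936247252037
case top 0.71 8527 [ 0.5379  0.2067 -0.0664] 0.026355454745006224
case scene 0.76 4312 [ 0.5414  0.2039 -0.0669] 0.08011016322966347
both [ 0.5398  0.2053 -0.063 ] 0.05785049875091791
```

The top crop shows the tray at crop (150,220), with the plane cutout on the right and the mallet cutout on the left, and both toe/handle ends pointing up (+x). The plane is at (605,275) and the mallet at (465,235). The scene crop shows the same layout with nothing blocking the tools. Next I'll refine the cutout pose from the light floors and work out the first move.

```bash
cat >> h.py <<'E'
def wrap(a): return (a+np.pi/2)%np.pi-np.pi/2
def go(xyz,yaw=None,grip=False):
    "tool-frame shift (mm) for TCP to xyz after first doing the turn; yaw= object's yaw, gripped across its y"
    s=r.read_state(); Q=R.from_quat(s["tool_rot"]); X=Q.apply([1,0,0]); a=np.arctan2(X[1],X[0])
    tilt=Q.inv().apply(np.cross(Q.apply([0,0,1]),[0,0,-1]))
    dw=0 if yaw is None else wrap(yaw-a)
    Q2=R.from_euler("z",dw)*Q
    print("t %.2f"%s["t"],"tcp",np.round(s["position"],4),"xang %.3f"%a,"az %.3f"%-dw,"tilt",np.round(tilt,3),"shift mm",np.round(1000*Q2.inv().apply(np.array(xyz)-s["position"]),1),"F",np.round(s["force"],1),"open %.4f g %.1f"%(s["opening"],s["gripper_force"]))
def loc(p,q):
    "point q (m, local) of pose p x,y,yaw -> world"
    return R.from_euler("z",p[2]).apply(q)+[p[0],p[1],p[3] if len(p)>3 else 0]
E
python3 - <<'E'
from h import *
np.set_printoptions(precision=4,suppress=True)
C={n:img(n) for n in("top","scene")}
def rc(x0,x1,y): return np.array([[x0,-y],[x1,-y],[x1,y],[x0,y]])/1000.
PF=[(rc(-78,38,27.5),14),(rc(38,78,18.5),14),(rc(-22,22,65),14)]
MF=[(rc(-98,-32,54.5),14),(rc(10,98,17.5),23),(rc(-32,10,65),14)]
def draw(c,p):
    fl=np.zeros((420*S,560*S),np.uint8);mo=fl.copy()
    for oy,L in((-.065,PF),(.065,MF)):
        for q,z in L:
            for m,zz in((fl,z/1000),(mo,.042)):
                P=np.c_[q+[0,oy],np.full(4,zz)]
                u=((proj(c,loc(p,P))+.5)*S-.5)*16
                cv2.fillConvexPoly(m,np.round(u).astype(np.int32),1,shift=4)
    return (fl&mo)>0
def ins(c,p):
    m=np.zeros((420*S,560*S),np.uint8)
    u=((proj(c,loc(p,np.c_[rc(-107,107,126),np.full(4,.042)]))+.5)*S-.5);cv2.fillConvexPoly(m,np.round(u).astype(np.int32),1);return m>0
p0=[.5385,.206,-.066];B={}
for n,c in C.items():
    g=cv2.resize(cv2.cvtColor(c["color"],6),None,fx=S,fy=S,interpolation=cv2.INTER_LINEAR)
    I=ins(c,p0); th,_=cv2.threshold(g[I].reshape(-1,1),0,255,cv2.THRESH_OTSU)
    B[n]=((g>th)&I,I)
def f(p,N): return sum(((draw(C[n],p)&B[n][1])^B[n][0]).sum()/B[n][0].sum() for n in N)
for N in(["top"],["scene"],["top","scene"]):
    o=minimize(f,p0,args=(N,),method="Nelder-Mead",options=dict(initial_simplex=np.array(p0)+np.array([[0,0,0],[.008,0,0],[0,.008,0],[0,0,.05]]),xatol=1e-4,maxiter=80))
    print(N,o.x,o.fun,"PF",loc(o.x,[0,-.065,0])[:2],"MF",loc(o.x,[0,.065,0])[:2])
go([.48,-.332,.2],-.15)
E
```

```text
['top'] [ 0.5355  0.1963 -0.0567] 0.29371715916153457 PF [0.5318 0.1314] MF [0.5392 0.2612]
['scene'] [ 0.5373  0.2014 -0.0483] 0.25511081706913663 PF [0.5342 0.1365] MF [0.5404 0.2663]
['top', 'scene'] [ 0.5367  0.2015 -0.0582] 0.553243936905967 PF [0.5329 0.1366] MF [0.5404 0.2663]
t 1.90 tcp [0.256  0.5427 0.2186] xang 2.701 az -0.291 tilt [ 0. -0. -0.] shift mm [-352.2 -831.4   18.6] F [-0.2  0.6 -0.8] open 0.0928 g 0.0
```

```bash
python3 -m inch '[[[0,0,0,0,0,-0.1,80],[0,0,0,0,0,-0.1,80],[0,-20,0,0,0,-0.09,80],[-15,-45,0,0,0,0,80],[-15,-45,0,0,0,0,80],[-15,-45,0,0,0,0,80],[-15,-45,0,0,0,0,80],[-15,-45,0,0,0,0,80],[-15,-45,0,0,0,0,80],[-15,-45,0,0,0,0,80],[-15,-45,0,0,0,0,80],[-15,-45,0,0,0,0,80]]]'
```

```text
t: 3.1
position: [0.3238, 0.1009, 0.219]
tool_rot: [0.075, 0.997, 0.0, 0.001]
force: [0.2, -0.1, -0.3]
opening: 0.0801
gripper_force: 0.0
```

```bash
python3 - <<'E'
from h import *
go([.4806,-.332,.15],-.15)
E
```

```text
t 3.10 tcp [0.3238 0.1009 0.219 ] xang 2.992 az -0.000 tilt [0.    0.002 0.   ] shift mm [-219.6 -404.7   69.1] F [ 0.2 -0.1 -0.3] open 0.0801 g 0.0
```

```bash
python3 -m inch '[[[-24,-42,0,0,0,0,80],[-24,-42,0,0,0,0,80],[-24,-42,0,0,0,0,80],[-24,-42,0,0,0,0,80],[-24,-42,0,0,0,0,80],[-24,-42,5,0,0,0,80],[-24,-42,10,0,0,0,80],[-24,-42,15,0,0,0,80],[-20,-40,20,0,0,0,80],[-8,-29,19,0,0,0,80],[0,0,0,0,0,0,80]]]'; python3 - <<'E'
from h import *
go([.4806,-.332,.012],-.15)
C={n:img(n) for n in("top","scene")}
# overlay of case-fit cutouts
def rc(x0,x1,y): return np.array([[x0,-y],[x1,-y],[x1,y],[x0,y]])/1000.
c=C["top"];g=cv2.resize(c["color"][165:270,135:250],None,fx=5,fy=5,interpolation=cv2.INTER_CUBIC)
p=[.5379,.2067,-.0664]
for oy,L in((-.065,[(-78,38,27.5),(38,78,18.5),(-22,22,65)]),(.065,[(-98,-32,54.5),(10,98,17.5),(-32,10,65)])):
  for q in L:
    u=(proj(c,loc(p,np.c_[rc(*q)+[0,oy],np.full(4,.042)]))-[135,165]+.5)*5
    cv2.polylines(g,[np.round(u).astype(np.int32)],True,(0,255,255),1)
cv2.imwrite("pics/case.png",g)
E
```

```text
t: 4.2
position: [0.4784, -0.3326, 0.1457]
tool_rot: [0.077, 0.997, 0.001, -0.002]
force: [0.1, 1.0, 1.0]
opening: 0.08
gripper_force: 0.0
t 4.20 tcp [ 0.4784 -0.3326  0.1457] xang 2.988 az -0.004 tilt [ 0.002 -0.005 -0.   ] shift mm [ -2.8   0.6 133.7] F [0.1 1.  1. ] open 0.0800 g 0.0
```

View pics/case.png

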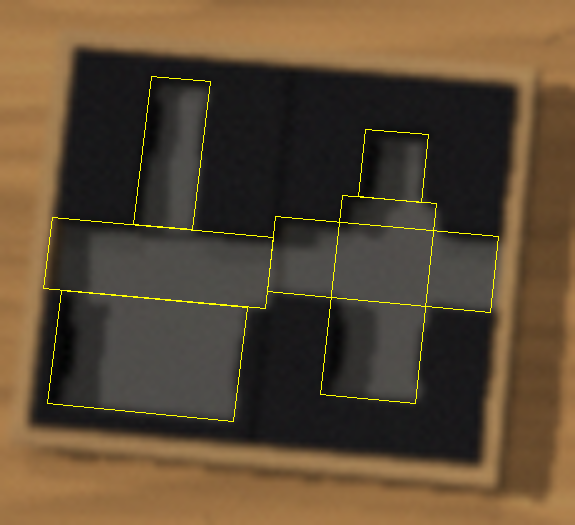

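The overlay of the fitted cutouts matches the mouths in the picture, with edges within about 1 px, so the case pose is good. Now descending onto the plane.

```bash
python3 -m inch '[[[-3,0,35,0,0,0,80],[0,0,35,0,0,0,80],[0,0,35,0,0,0,80],[0,0,20,0,0,0,80],[0,0,9,0,0,0,80],[0,0,0,0,0,0,40],[0,0,0,0,0,0,40],[0,0,0,0,0,0,40],[0,0,0,0,0,0,40],[0,0,0,0,0,0,40]]]'; python3 - <<'E'
from h import *
go([.4806,-.332,.11],-.15)
E
```

```text
t: 5.3
position: [0.4842, -0.3317, 0.0174]
tool_rot: [0.075, 0.997, -0.001, 0.001]
force: [-0.4, -0.2, 6.2]
opening: 0.0498
gripper_force: 30.0
t 5.30 tcp [ 0.4842 -0.3317  0.0174] xang 2.991 az -0.001 tilt [-0.002  0.002  0.   ] shift mm [  3.3  -0.9 -92.6] F [-0.4 -0.2  6.2] open 0.0498 g 30.0
```

```bash
python3 -m inch '[[[0,0,-20,0,0,0,40],[0,0,-40,0,0,0,40],[0,0,-40,0,0,-0.085,40],[-2,30,0,0,0,0,40],[-2,47,0,0,0,0,40],[-2,47,0,0,0,0,40],[-2,47,0,0,0,0,40],[-2,47,0,0,0,0,40],[-3,47,0,0,0,0,40],[-3,47,0,0,0,0,40],[-3,47,0,0,0,0,40],[-2,47,0,0,0,0,40]]]';python3 -m inch '[[[-1,38,0,0,0,0,40],[0,20,0,0,0,0,40],[0,10,0,0,0,0,40],[0,0,0,0,0,0,40],[0,0,0,0,0,0,40],[0,0,0,0,0,0,40]]]'; python3 - <<'E'
from h import *
np.set_printoptions(precision=4,suppress=True)
go([.5374,.1403,.06],-.066)
s=r.read_state();z=s["position"][2]-.0174
for n in("top","scene"):
    c=img(n);p0=[.534,.14,-.066]
    m,cf=mask(n,"plane",proj(c,[.534,.14,z+.03])[0]); print(n,cf,m.sum(),*fit([(c,m)],"plane",p0,z))
    cv2.imwrite(f"pics/h_{n}.png",c["color"])
E
```

```text
t: 6.5
position: [0.5302, 0.0748, 0.1153]
tool_rot: [0.033, 0.999, -0.0, -0.0]
force: [1.1, 0.9, -4.7]
opening: 0.0497
gripper_force: 30.0
t: 7.1
position: [0.5363, 0.1394, 0.1156]
tool_rot: [0.034, 0.999, -0.0, -0.0]
force: [-0.4, 0.7, -3.9]
opening: 0.0496
gripper_force: 30.0
t 7.10 tcp [0.5363 0.1394 0.1156] xang 3.074 az -0.001 tilt [-0.001 -0.     0.   ] shift mm [-1.1  1.  55.6] F [-0.4  0.7 -3.9] open 0.0496 g 30.0
top 0.55 186 [0.5166 0.1442 0.0698] 0.8330993429550178
scene 0.75 468 [ 0.582   0.1295 -0.3086] 0.36858836669816997
```

```bash
python3 - <<'E'
from h import *
o=[]
for n in("scene","top"):
    c=img(n); p=[*loc([.5363,.1394,-.067],[-.0036,0,0])[:2],-.067,.098]
    K=proj(c,[p[0],p[1],.12])[0].astype(int); x,y=K[0]-45,K[1]-50
    g=cv2.resize(c["color"][y:y+100,x:x+80],None,fx=5,fy=5,interpolation=cv2.INTER_CUBIC)
    for b in M["plane"][:2]:
        u=(proj(c,loc(p,b))-[x,y]+.5)*5; h=cv2.convexHull(u.astype(np.float32)).astype(np.int32)
        cv2.polylines(g,[h],True,(0,255,255),1)
    o.append(g)
cv2.imwrite("pics/hand.png",np.hstack(o))
E
```

```text
(no output)
```

View pics/hand.png

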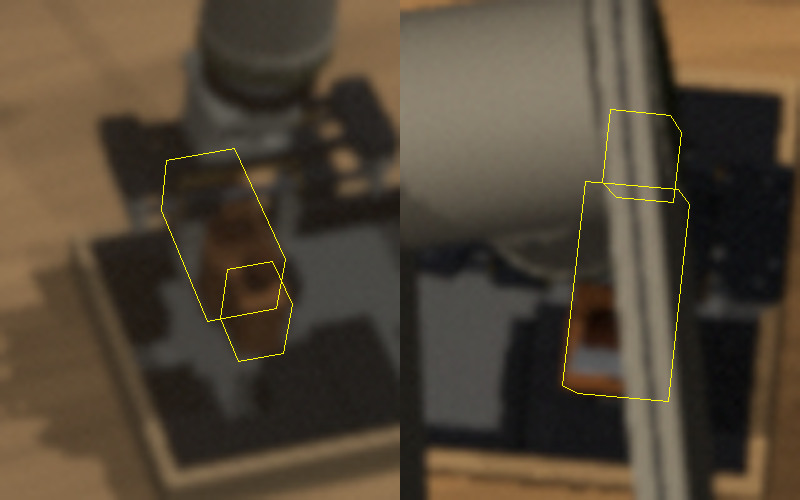

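The toe in the scene view and the heel in the top view lie on the predicted outline, so the hold is as expected. Lowering into the cutout.

```bash
python3 -m inch '[[[-1,1,20,0,0,0,40],[0,0,20,0,0,0,40],[0,0,12,0,0,0,40],[0,0,6,0,0,0,40],[0,0,4,0,0,0,40],[0,0,3,0,0,0,40],[0,0,0,0,0,0,40]]]'; python3 -m inch '[[[0,0,3,0,0,0,40],[0,0,3,0,0,0,40],[0,0,0,0,0,0,40]]]';python3 - <<'E'
from h import *
go([.5374,.1403,.0314],-.066)
E
```

```text
t: 8.1
position: [0.5382, 0.1409, 0.0516]
tool_rot: [0.033, 0.999, -0.001, 0.001]
force: [0.9, -5.2, -4.6]
opening: 0.05
gripper_force: 30.0
t: 8.4
position: [0.5394, 0.1416, 0.0467]
tool_rot: [0.033, 0.999, 0.0, 0.002]
force: [1.9, -3.2, 0.0]
opening: 0.0495
gripper_force: 30.0
t 8.40 tcp [0.5394 0.1416 0.0467] xang 3.076 az 0.000 tilt [ 0.     0.004 -0.   ] shift mm [ 1.9 -1.4 15.3] F [ 1.9 -3.2  0. ] open 0.0495 g 30.0
```

```bash
python3 -m inch '[[[0,0,4,0,0,0,40],[0,0,4,0,0,0,40],[0,0,4,0,0,0,40],[0,0,3,0,0,0,40],[0,0,0,0,0,0,40]]]';python3 - <<'E'
from h import *
go([.5374,.1403,.0314],-.066)
E
```

```text
t: 8.9
position: [0.5378, 0.1417, 0.0313]
tool_rot: [0.033, 0.999, -0.0, 0.0]
force: [-6.1, -4.5, 16.8]
opening: 0.0496
gripper_force: 30.0
t 8.90 tcp [0.5378 0.1417 0.0313] xang 3.076 az 0.000 tilt [-0.  0.  0.] shift mm [ 0.3 -1.4 -0.1] F [-6.1 -4.5 16.8] open 0.0496 g 30.0
```

```bash
python3 -m inch '[[[0,0,1.5,0,0,0,40],[0,0,1.5,0,0,0,40],[0,0,0,0,0,0,40],[0,0,0,0,0,0,40]]]';python3 - <<'E'
from h import *
go([.5374,.1403,.0314],-.066)
E
```

```text
t: 9.3
position: [0.5385, 0.1417, 0.0308]
tool_rot: [0.033, 0.999, -0.0, 0.001]
force: [-16.7, -7.5, 37.5]
opening: 0.05
gripper_force: 30.0
t 9.30 tcp [0.5385 0.1417 0.0308] xang 3.076 az 0.000 tilt [-0.     0.001 -0.   ] shift mm [ 1.  -1.5 -0.6] F [-16.7  -7.5  37.5] open 0.0500 g 30.0
```

```bash
python3 -m inch '[[[0,0,-3,0,0,0,66],[0,0,0,0,0,0,66],[0,0,0,0,0,0,66],[0,0,-30,0,0,0,66],[0,0,-45,0,0,0,66],[0,0,-45,0,0,0,66],[-3,-40,0,0,0,0,66],[-5,-47,0,0,0,0,66],[-5,-47,0,0,0,0,66],[-5,-47,0,0,0,0,66],[-5,-47,0,0,0,0,66],[-5,-47,0,0,0,0,66]]]';python3 -m inch '[[[-5,-40,0,0,0,0,66],[0,0,0,0,0,0.11,66],[0,0,0,0,0,0.11,66],[0,0,0,0,0,0.094,66],[0,0,0,0,0,0,66],[0,0,0,0,0,0,66]]]';python3 - <<'E'
from h import *
np.set_printoptions(precision=4,suppress=True)
go([.5513,-.1748,.006],-.38)
V=[]
for n in("top","scene"):
    c=img(n)
    m,cf=mask(n,"plane",proj(c,[.534,.14,.03])[0]); V.append((c,m));print(n,cf,m.sum(),*fit([(c,m)],"plane",[.534,.14,-.066],.014))
    for k in("plane_back","plane_front"):
        for d in r.mark_of(n,k)[:1]: print(k,d["conf"],at(c,d["location"],.014))
c=V[0][0];cv2.imwrite("pics/p2.png",np.hstack([cv2.resize(c["color"][165:270,135:235],None,fx=4,fy=4,interpolation=cv2.INTER_CUBIC),cv2.resize(V[1][0]["color"][155:260,295:395],None,fx=4,fy=4,interpolation=cv2.INTER_CUBIC)]))
E
```

```text
t: 10.5
position: [0.5467, -0.136, 0.1489]
tool_rot: [0.033, 0.999, 0.0, -0.0]
force: [1.1, 0.3, -0.2]
opening: 0.0659
gripper_force: 0.0
t: 11.1
position: [0.5494, -0.1745, 0.1491]
tool_rot: [0.187, 0.982, 0.0, -0.001]
force: [0.8, 0.2, -0.2]
opening: 0.0663
gripper_force: 0.0
t 11.10 tcp [ 0.5494 -0.1745  0.1491] xang 2.765 az 0.003 tilt [ 0.    -0.001 -0.   ] shift mm [ -2.1   0.4 143.1] F [ 0.8  0.2 -0.2] open 0.0663 g 0.0
top 0.78 920 [ 0.5327  0.1429 -0.0556] 0.06759595188084777
plane_back 0.63 [0.4618 0.15   0.014 ]
plane_front 0.56 [0.606  0.1345 0.014 ]
scene 0.89 617 [ 0.5288  0.1431 -0.0549] 0.138906070513387
plane_back 0.76 [0.46  0.144 0.014]
plane_front 0.7 [0.6187 0.1246 0.014 ]
```

View pics/p2.png

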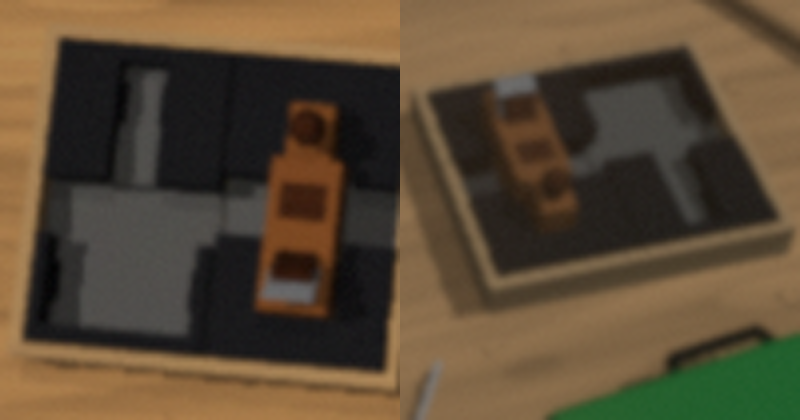

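The plane sits in its cutout, level with the tray in both views. Now for the mallet.

```bash
python3 -m inch '[[[-2,0,40,0,0,0,66],[0,0,40,0,0,0,66],[0,0,35,0,0,0,66],[0,0,18,0,0,0,66],[0,0,8,0,0,0,66],[0,0,1,0,0,0,20],[0,0,0,0,0,0,20],[0,0,0,0,0,0,20],[0,0,0,0,0,0,20],[0,0,0,0,0,0,20],[0,0,0,0,0,0,20]]]'; python3 - <<'E'
from h import *
go([.5513,-.1748,.11],-.38)
E
```

```text
t: 12.6
position: [0.5522, -0.1758, 0.0088]
tool_rot: [0.189, 0.982, -0.0, 0.001]
force: [-0.6, -0.1, 3.7]
opening: 0.0297
gripper_force: 30.0
t 12.60 tcp [ 0.5522 -0.1758  0.0088] xang 2.762 az 0.000 tilt [0.    0.002 0.   ] shift mm [   1.1    0.6 -101.2] F [-0.6 -0.1  3.7] open 0.0297 g 30.0
```

```bash
python3 -m inch '[[[0,0,-15,0,0,0,20],[0,0,-35,0,0,0,20],[0,0,-40,0,0,-0.1,20],[0,0,-30,0,0,-0.1,20],[0,0,0,0,0,-0.11,20],[3,20,0,0,0,0,20],[5,40,0,0,0,0,20],[5,40,0,0,0,0,20],[5,40,0,0,0,0,20],[5,40,0,0,0,0,20],[5,40,0,0,0,0,20],[5,40,0,0,0,0,20]]]';python3 -m inch '[[[5,40,0,0,0,0,20],[5,40,0,0,0,0,20],[4,40,0,0,0,0,20],[3,35,0,0,0,0,20],[1,20,0,0,0,0,20],[0,10,0,0,0,0,20],[0,0,0,0,0,0,20],[0,0,0,0,0,0,20],[0,0,0,0,0,0,20]]]'; python3 - <<'E'
from h import *
np.set_printoptions(precision=4,suppress=True)
go([.5307,.2718,.06],-.066)
s=r.read_state();z=s["position"][2]-.0088;P=s["position"];o=[]
for n in("scene","top"):
    c=img(n); p=[*loc([P[0],P[1],-.067],[-.0532,0,0])[:2],-.067,z]
    K=proj(c,[p[0],p[1],z])[0].astype(int); x,y=K[0]-45,K[1]-50
    g=cv2.resize(c["color"][y:y+100,x:x+80],None,fx=5,fy=5,interpolation=cv2.INTER_CUBIC)
    for b in M["mallet"]:
        u=(proj(c,loc(p,b))-[x,y]+.5)*5; h=cv2.convexHull(u.astype(np.float32)).astype(np.int32)
        cv2.polylines(g,[h],True,(0,255,255),1)
    o.append(g)
cv2.imwrite("pics/hand2.png",np.hstack(o))
E
```

```text
t: 13.8
position: [0.5362, 0.0877, 0.1286]
tool_rot: [0.035, 0.999, -0.0, 0.0]
force: [0.4, 0.3, -2.0]
opening: 0.0298
gripper_force: 30.0
t: 14.7
position: [0.5318, 0.2706, 0.1278]
tool_rot: [0.035, 0.999, -0.0, -0.0]
force: [0.6, 0.0, -2.1]
opening: 0.0294
gripper_force: 30.0
t 14.70 tcp [0.5318 0.2706 0.1278] xang 3.071 az -0.005 tilt [-0.001 -0.     0.   ] shift mm [ 1.2  1.1 67.8] F [ 0.6  0.  -2.1] open 0.0294 g 30.0
```

View pics/hand2.png

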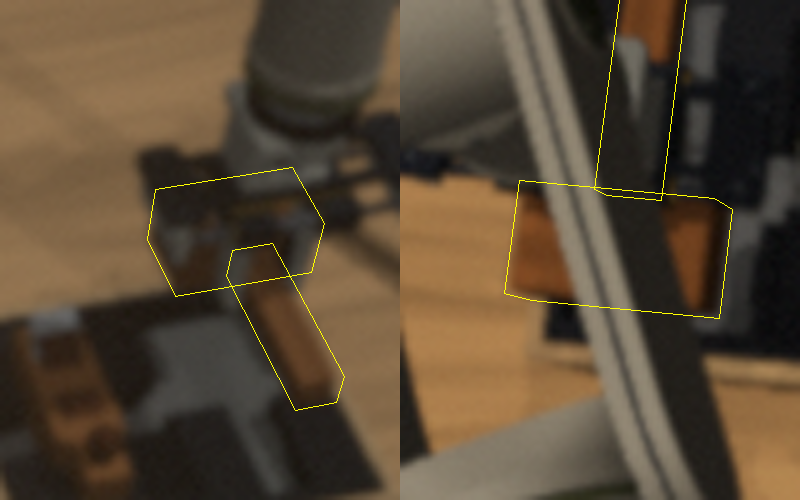

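```bash
python3 -m inch '[[[1,1,30,0,0,0,20],[0,0,25,0,0,0,20],[0,0,15,0,0,0,20],[0,0,6,0,0,0,20],[0,0,4,0,0,0,20],[0,0,3,0,0,0,20],[0,0,0,0,0,0,20]]]'; python3 -m inch '[[[0,0,3,0,0,0,20],[0,0,3,0,0,0,20],[0,0,0,0,0,0,20]]]';python3 - <<'E'
from h import *
go([.5307,.2718,.0228],-.066)
print(r.read_state()["wrist_torque"])
E
```

```text
t: 15.5
position: [0.5315, 0.2729, 0.0457]
tool_rot: [0.035, 0.999, 0.0, 0.001]
force: [0.5, -1.0, -2.2]
opening: 0.0297
gripper_force: 30.0
t: 15.8
position: [0.5315, 0.2733, 0.0394]
tool_rot: [0.035, 0.999, 0.0, 0.001]
force: [1.1, -0.7, 1.6]
opening: 0.03
gripper_force: 30.0
t 15.80 tcp [0.5315 0.2733 0.0394] xang 3.072 az -0.004 tilt [0.001 0.002 0.   ] shift mm [ 0.7 -1.5 16.6] F [ 1.1 -0.7  1.6] open 0.0300 g 30.0
[-0.1566851  -0.10618341  0.11786272]
```

```bash
python3 -m inch '[[[0,-1,4,0,0,0,20],[0,0,4,0,0,0,20],[0,0,4,0,0,0,20],[0,0,0,0,0,0,20]]]';python3 - <<'E'
from h import *
go([.5307,.2718,.0228],-.066)
print(r.read_state()["wrist_torque"])
E
```

```text
t: 16.2
position: [0.5309, 0.2724, 0.0267]
tool_rot: [0.035, 0.999, 0.0, 0.0]
force: [1.5, 0.6, 1.4]
opening: 0.0295
gripper_force: 30.0
t 16.20 tcp [0.5309 0.2724 0.0267] xang 3.072 az -0.004 tilt [ 0.001  0.001 -0.   ] shift mm [ 0.2 -0.6  3.9] F [1.5 0.6 1.4] open 0.0295 g 30.0
[ 0.21655378 -0.62780822  0.12710295]
```

```bash
python3 -m inch '[[[0,0,0,0,0,0,56],[0,0,0,0,0,0,56],[0,0,0,0,0,0,56],[0,0,-20,0,0,0,56],[0,0,-40,0,0,0,56],[0,0,-30,0,0,0,0],[27,0,0,0,0,0,0],[26,0,0,0,0,0,0],[0,0,0,0,0,0,0],[0,0,0,0,0,0,0],[0,0,0,0,0,0,0],[0,0,0,0,0,0,0]]]';python3 - <<'E'
from h import *
go([.4776,.2753,.062],-.066)
E
```

```text
t: 17.4
position: [0.4785, 0.2755, 0.1167]
tool_rot: [0.035, 0.999, -0.0, 0.0]
force: [0.1, 0.0, 0.7]
opening: 0.0046
gripper_force: 0.0
t 17.40 tcp [0.4785 0.2755 0.1167] xang 3.071 az -0.004 tilt [-0.  0. -0.] shift mm [ 0.9 -0.3 54.7] F [0.1 0.  0.7] open 0.0046 g 0.0
```

```bash
python3 -m inch '[[[1,0,20,0,0,0,0],[0,0,10,0,0,0,0],[0,0,5,0,0,0,0],[0,0,4,0,0,0,0],[0,0,4,0,0,0,0],[0,0,4,0,0,0,0],[0,0,4,0,0,0,0],[0,0,0,0,0,0,0]]]';python3 - <<'E'
from h import *
go([.4776,.2753,.062],-.066)
E
```

```text
t: 18.2
position: [0.4765, 0.2756, 0.0653]
tool_rot: [0.035, 0.999, -0.0, -0.0]
force: [-0.7, 0.3, 0.2]
opening: 0.0005
gripper_force: 0.0
t 18.20 tcp [0.4765 0.2756 0.0653] xang 3.072 az -0.004 tilt [-0.    -0.001 -0.   ] shift mm [-1.1 -0.3  3.3] F [-0.7  0.3  0.2] open 0.0005 g 0.0
```

```bash
python3 -m inch '[[[0,0,2,0,0,0,0],[0,0,1.5,0,0,0,0],[0,0,1.5,0,0,0,0],[0,0,0,0,0,0,0],[0,0,0,0,0,0,0]]]';python3 - <<'E'
from h import *
go([.4776,.2753,.062],-.066)
E
```

```text
t: 18.7
position: [0.4781, 0.276, 0.0628]
tool_rot: [0.035, 0.999, 0.0, 0.001]
force: [-1.4, -2.1, 10.9]
opening: 0.0007
gripper_force: 5.4
t 18.70 tcp [0.4781 0.276  0.0628] xang 3.072 az -0.004 tilt [ 0.001  0.003 -0.   ] shift mm [ 0.4 -0.7  0.8] F [-1.4 -2.1 10.9] open 0.0007 g 5.4
```

```bash
python3 -m inch '[[[0,0,1.5,0,0,0,0],[0,0,1.5,0,0,0,0],[0,0,0,0,0,0,0],[0,0,0,0,0,0,0]]]'
```

```text
t: 19.1
position: [0.4791, 0.2759, 0.0622]
tool_rot: [0.035, 0.999, 0.0, 0.002]
force: [-8.0, -8.2, 28.0]
opening: 0.0003
gripper_force: 13.9
```

```bash
python3 -m inch '[[[0,0,-20,0,0,0,0],[0,0,-22,0,0,0,0],[-35,0,0,0,0,0,0],[-45,0,0,0,0,0,0],[-35,0,0,0,0,0,0],[-15,0,15,0,0,0,0],[0,0,15,0,0,0,0],[0,0,6,0,0,0,0],[0,0,3,0,0,0,0],[0,0,2,0,0,0,0],[0,0,2,0,0,0,0],[0,0,0,0,0,0,0]]]';python3 - <<'E'
from h import *
go([.6073,.2667,.051],-.066)
E
```

```text
t: 20.3
position: [0.6063, 0.267, 0.0573]
tool_rot: [0.035, 0.999, 0.0, 0.0]
force: [0.0, -0.2, -0.2]
opening: 0.0002
gripper_force: 0.0
t 20.30 tcp [0.6063 0.267  0.0573] xang 3.072 az -0.003 tilt [ 0.     0.001 -0.   ] shift mm [-1.  -0.2  6.3] F [ 0.  -0.2 -0.2] open 0.0002 g 0.0
```

```bash
python3 -m inch '[[[0,0,3,0,0,0,0],[0,0,3,0,0,0,0],[0,0,1.5,0,0,0,0],[0,0,1,0,0,0,0],[0,0,0,0,0,0,0],[0,0,0,0,0,0,0]]]'
```

```text
t: 20.9
position: [0.6073, 0.2669, 0.0498]
tool_rot: [0.035, 0.999, 0.0, 0.001]
force: [-2.1, -1.2, 7.8]
opening: 0.0004
gripper_force: 4.1
```

```bash
python3 -m inch '[[[0,0,-25,0,0,0,0],[0,0,-20,0,0,0,0],[35,0,0,0,0,0,0],[45,0,0,0,0,0,0],[40,0,0,0,0,0,0],[12,0,8,0,0,0,0],[0,0,13,0,0,0,0],[0,0,5,0,0,0,0],[0,0,3,0,0,0,0],[0,0,2,0,0,0,0],[0,0,1,0,0,0,0],[0,0,0,0,0,0,0]]]'
```

```text
t: 22.1
position: [0.4754, 0.2756, 0.0627]
tool_rot: [0.035, 0.999, -0.0, -0.0]
force: [-8.2, -4.7, 14.7]
opening: 0.0008
gripper_force: 7.2
```

```bash
python3 -m inch '[[[0,0,1.5,0,0,0,0],[0,0,0,0,0,0,0],[0,0,-30,0,0,0,0],[0,0,-30,0,0,0,0],[-20,-30,0,0,0,0,0],[-30,-38,0,0,0,0,0],[-30,-38,0,0,0,0,0],[-14,-24,15,0,0,0,0],[0,0,22,0,0,0,0],[0,0,10,0,0,0,0],[0,0,4,0,0,0,0],[0,0,0,0,0,0,0]]]'; python3 - <<'E'
from h import *
go([.564,.1397,.064],-.066)
E
```

```text
t: 23.3
position: [0.5591, 0.1401, 0.0684]
tool_rot: [0.035, 0.999, -0.0, -0.001]
force: [-0.2, 0.5, 0.0]
opening: 0.0004
gripper_force: 0.0
t 23.30 tcp [0.5591 0.1401 0.0684] xang 3.072 az -0.003 tilt [-0.    -0.001  0.   ] shift mm [-4.9 -0.1  4.4] F [-0.2  0.5  0. ] open 0.0004 g 0.0
```

Press at plane x≈25, then at x≈-12.

```bash
python3 -m inch '[[[0,0,3,0,0,0,0],[0,0,2,0,0,0,0],[0,0,1.5,0,0,0,0],[0,0,0,0,0,0,0]]]'; python3 -m inch '[[[0,0,-12,0,0,0,0],[37,0,0,0,0,0,0],[0,0,6,0,0,0,0],[0,0,4,0,0,0,0],[0,0,3,0,0,0,0],[0,0,0,0,0,0,0]]]'
```

```text
t: 23.7
position: [0.5601, 0.1403, 0.0643]
tool_rot: [0.035, 0.999, 0.0, 0.001]
force: [-4.4, 0.1, 10.1]
opening: 0.0005
gripper_force: 5.0
t: 24.3
position: [0.5228, 0.1425, 0.0642]
tool_rot: [0.035, 0.999, 0.0, -0.001]
force: [-17.2, -1.8, 26.1]
opening: 0.0004
gripper_force: 13.3
```

Both points on the plane top read 0.064 m, which is home. Now retreating and checking.

```bash
python3 -m inch '[[[0,0,-30,0,0,0,0],[0,0,-45,0,0,0,0],[0,0,-45,0,0,0,0],[0,-45,0,0,0,0,0],[0,-45,0,0,0,0,0],[0,-45,0,0,0,0,0],[0,-45,0,0,0,0,0],[0,-45,0,0,0,0,0],[0,-45,0,0,0,0,0],[0,0,0,0,0,0,0],[0,0,0,0,0,0,0]]]'; python3 - <<'E'
from h import *
np.set_printoptions(precision=4,suppress=True)
o=[];p=[.538,.206,-.066]
for n in("top","scene"):
    c=img(n); x,y=(135,160) if n=="top" else (295,145)
    for k,q in(("plane",loc(p,[0,-.065,0])),("mallet",loc(p,[-.065,.065,0]))):
        m,cf=mask(n,k,proj(c,q)[0]); print(n,k,round(cf,2),*fit([(c,m)],k,[q[0],q[1],-.066],.014),"want",q[:2])
    g=cv2.resize(c["color"][y:y+115,x:x+110],None,fx=3.6,fy=3.6,interpolation=cv2.INTER_CUBIC);o.append(g)
cv2.imwrite("pics/end.png",np.hstack(o))
E
```

```text
t: 25.4
position: [0.5043, -0.1283, 0.1818]
tool_rot: [0.036, 0.999, 0.0, 0.0]
force: [-0.2, 1.2, -0.6]
opening: 0.0005
gripper_force: 0.0
top plane 0.82 [ 0.5332  0.1424 -0.0632] 0.05730024059769534 want [0.5337 0.1411]
top mallet 0.6 [ 0.4788  0.2758 -0.0751] 0.06723338485316843 want [0.4774 0.2751]
scene plane 0.81 [ 0.5269  0.1443 -0.1229] 0.2254038179148311 want [0.5337 0.1411]
scene mallet 0.88 [ 0.4795  0.2791 -0.1117] 0.19904919388176934 want [0.4774 0.2751]
```

View pics/end.png

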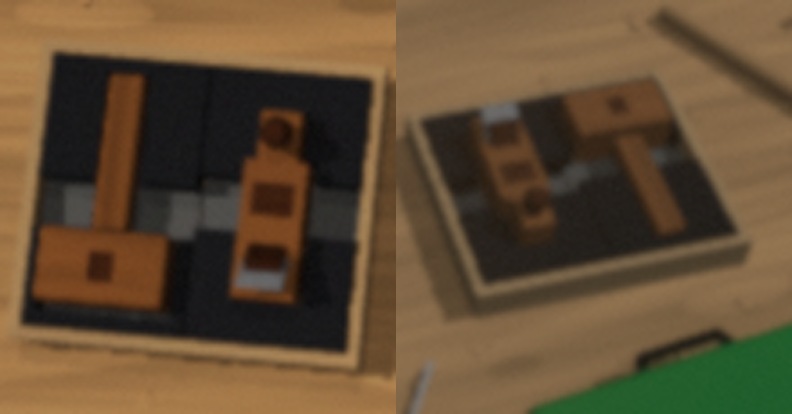

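Both tools lie in their cutouts in both views. The top-view fits are within 1.5 mm of home, and the contact heights match fully seated tools.

```bash
python3 -c "
from plant import r
print(r.hand_in())"
```

```text
the job is handed in; nothing more can be done
None
```

I put the plane and the mallet in their own cutouts, pressed both home, let go of both and handed the job in at about 26 s; top-view fits put them within 1.5 mm of home, the other things on the bench were not touched, and the hand-in returned no verdict.

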